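# Sweep the dust caps off the optical table

### The job

Clear the beam path: with the fingertips, sweep the three red dust caps across the table into the yellow-floored catch tray through its open side, so that each lies flat and wholly inside. Slide them gently, without pinching, lifting or tipping them, and leave the bare lens and everything else where it stands.

Things in the scene. Friction and masses are not known exactly. Their poses are not given: they have to be found in the camera images.
- tray: low three-walled catch tray of bare aluminium with a yellow floor, fixed to the table. The floor is only a colour on the table: no lip or step at the mouth. Inside 190 mm (its x) by 120 mm (its y); walls 8 mm thick, 26 mm high. Origin: centre of the inner floor. The open side (mouth) is at its y = +60 mm, the back wall at y = -60 mm, side walls at x = +-95 mm. It faces roughly to the robot's left (+y), turned up to 0.2 rad.
- cap1: red plastic dust cap lying flat: solid disc 34 mm in diameter, 15 mm high, about 30 g, free to slide. Origin: centre of its underside, z up.
- cap2: red plastic dust cap lying flat: solid disc 34 mm in diameter, 15 mm high, about 30 g, free to slide. Origin: centre of its underside, z up.
- cap3: red plastic dust cap lying flat: solid disc 34 mm in diameter, 15 mm high, about 30 g, free to slide. Origin: centre of its underside, z up.
- lens: bare lens in a black ring, lying flat among the caps: disc 34 mm in diameter, 12 mm high, pale blue glass on top. Loose; not to be moved. Origin: centre of its underside.
- mirror: mirror mount on a black post and 50 mm square base, 114 mm high, loose bystander on the robot's left. Origin: centre of its underside.
- laser: dark red laser head, 50 x 92 x 35 mm with a yellow band, on a post and 60 mm square base, 75 mm high in all, loose bystander beyond the caps. Origin: centre of its underside.
- iris: black iris disc on a post and 50 mm square base, 128 mm high, loose bystander beyond the caps. Origin: centre of its underside.
- spare_post: short bare steel post standing on end, 20 mm in diameter, 48 mm high, loose bystander near the robot and the tray. Origin: centre of its underside.
- driver: screwdriver with orange handle, 170 mm long, lying loose near the robot on the left; bystander. Its x axis runs along it.

How it is judged:
At the end, for the whole second after the job is handed in: Each red cap lies flat on the table (within 0.15 rad, not on top of anything), at rest, wholly inside the tray (at most 2 mm of it past the mouth line); the lens is within 10 mm and every other bystander within 20 mm of where it started (y of cap1 in the frame of tray between -0.06 and 0.045 m and x of cap1 in the frame of tray between -0.095 and 0.095 m and height (world z) of each of cap1, cap2, cap3 below 0.006 m and angle between each of cap1, cap2, cap3's own z axis and vertical below 0.15 rad and linear speed of each of cap1, cap2, cap3 below 0.02 m/s and y of cap2 in the frame of tray between -0.06 and 0.045 m and x of cap2 in the frame of tray between -0.095 and 0.095 m and y of cap3 in the frame of tray between -0.06 and 0.045 m and x of cap3 in the frame of tray between -0.095 and 0.095 m and distance of lens from where it was at the start of the episode below 0.01 m and distance of each of mirror, laser, iris, spare_post, driver from where it was at the start of the episode below 0.02 m); the robot touches nothing.
It fails at once if a cap is lifted or carried (underside more than 10 mm above the table) (height (world z) of any of cap1, cap2, cap3 above 0.01 m).
It fails at once if a cap is tipped by more than 0.5 rad (angle between any of cap1, cap2, cap3's own z axis and vertical above 0.5 rad).
It fails at once if a cap is pinched or pressed with more than 15 N (contact force between the fingers and cap1 above 15 N or contact force between the fingers and cap2 above 15 N or contact force between the fingers and cap3 above 15 N).
It fails at once if the lens is pushed more than 10 mm (distance of lens from where it was at the start of the episode above 0.01 m).
It fails at once if another bystander is displaced by more than 20 mm (distance of any of mirror, laser, iris, spare_post, driver from where it was at the start of the episode above 0.02 m).
It also fails if it takes over 72 s, if anything falls off the work surface, if the arm or the gripper's body presses on something with over 40 N, if the wrist force passes 120 N, or if a joint passes its speed limit or range.

### The arm

A 6-joint arm with a two-finger parallel gripper is mounted at the origin on the work surface. World frame = base frame: x ahead of the robot, y to its left, z up, the work surface at z = 0. Lengths are in m, angles in rad, forces in N, time in s.
With the tool pointing down it reaches from about 0.35 to 0.975 m from the base axis. Payload 4.9 kg.
Tool frame: the origin (TCP) lies midway between the tips of the shut fingers; the grasp point (between the pads) lies 19 mm behind it; z points along the fingers, y is the line along which they close (so a half turn about z gives the same grasp; the last joint's range is limited). The gripper opens to 85 mm and grips with 20 to 120 N. Pads are 22 mm wide; open, the fingers measure 114 mm over their backs; the gripper's body (76 mm by 85 mm) begins 54 mm behind the grasp point. The pads swing forward as they close: fully open they stand 13 mm farther back than shut.
Start: joints at [-1.25, 0.053, 1.613, -0, 1.476, -0.119], TCP at [0.266, -0.566, 0.231] pointing down, gripper open.
Joint ranges: [-3.01, 3.01], [-1.01, 2.22], [0.06, 2.58], [-1.02, 4.17], [0.09, 2.62], [-3.14, 3.14]. Speed limits (rad/s): [2.57, 2.57, 3.14, 3.14, 3.14, 3.14].

### API

Orientations are given as a rotation vector (axis times angle).
In Python, from station import ctrl gives the robot as it stands.
- The arm moves only by the shell command python3 -m handwheel 'ROWS' [FORCE]. ROWS is JSON, a list of rows, each an object with "gripper": the gripper command: -1 is fully open, 1 is shut, values between are in proportion; "offset": the shift along the tool's x, y, z in mm, a list of three; "rotation": the turn, a rotation vector about the tool's x, y, z in rad, a list of three. A call has exactly 8 rows; each row is the pose to reach, as a shift and turn from the pose commanded when the call began, along the tool's axes at that moment; what a row does not reach only later rows make up. A row lasts 1/8 s, in which the tool goes at most 62.5 mm and 10.7 degrees, less where a joint would pass 70% of its speed; a pose out of reach is approached as far as the arm can. A call with a gripper value outside its range is refused whole. The fingers move at their own pace and stop on an object; FORCE is the grip in N (left out, the last holds). Time passes only in rows, so rows that repeat a pose let the fingers close, or fill a call up. It gives the time, the measured TCP pose, the force, the opening and the grip force at its end, in the units of the state.
- ctrl.get_obs(): the state, without advancing time (a new reading comes with each control period).
- ctrl.get_image(name): name is "scene" or "side" or "wrist"; returns a dict with "image" (480x640x3 uint8, red, green, blue), "fovy" (degrees; the focal length in pixels is half the picture's height over the tangent of half this angle, whatever the lens; pixels are square), "cx", "cy" (the principal point, pixels), "k1" (the pictures are not rectified: a ray, as slopes to the right and down, at radius r is drawn at 1 + k1 r^2 times it, then the intrinsics apply), "xyz" and "attitude" of the camera in the world. Camera axes: x right, y up, looking along -z (the intrinsics and any distortion apply to the point x, -y, -z); pixel columns grow to the right and rows downward; lengths in m; the calibration is good to about 2 mm. A picture is of the moment at which its call begins. There is no depth.
- ctrl.finish_job(): hands the job in; it is judged then, once.
The state is a dict: "t": time; "q": joint angles; "dq": joint speeds; "effort": joint torques, N m; "tool_pos": TCP position; "tool_rot": TCP orientation; "contact_force": force on the tool from outside, world axes, zero at the start; "wrist_torque": the same for the moment, N m; "opening": finger opening in m; "grip_force": force on a finger pad.
Only numpy, scipy, OpenCV 4.12 (cv2) and the standard library are available. Lean on these libraries where they do the work, as an engineer would, in place of code of your own. Each camera call takes 0.05 s, during which the arm holds its last target. There are 200 camera calls.

## Working session

There is one attempt and no reset: what is moved stays moved. The work goes in short steps, Python scripts to look and compute and a shell command to move; the robot and the scene stay as the last step left them, time stands still between calls to the robot, and variables do not carry over. Pictures are saved under pics/ and viewed, at most 10 in all, crops included, and the job is handed in when it is done.

```bash
ls; mkdir -p pics; python3 - <<'E'
from station import ctrl
import cv2
print(ctrl.get_obs())
for n in ["scene","side","wrist"]:
    d=ctrl.get_image(n); cv2.imwrite(f"pics/{n}0.png",d["image"][:,:,::-1]); print(n,{k:v for k,v in d.items() if k!="image"})
E
```

```text
pics
{'t': 0.0, 'q': array([-1.25001638e+00,  5.33558673e-02,  1.61433887e+00,  1.11909636e-05,
        1.47598072e+00, -1.19021799e-01]), 'dq': array([ 0.0003153 , -0.00065674,  0.00033922, -0.00010064,  0.00107034,
        0.00030376]), 'effort': array([-4.67376067e-04, -3.93671966e+01, -3.70179749e+01, -1.13061001e-04,
        6.93050111e-03,  6.14847224e-06]), 'tool_pos': array([ 0.26588877, -0.56491837,  0.23003683]), 'tool_rot': array([-3.06391715e+00, -6.84830763e-01,  3.11866659e-04]), 'contact_force': array([ 1.0547156 ,  0.2221459 , -0.29777999]), 'wrist_torque': array([ 0.03512575,  0.00629211, -0.00855922]), 'grip_force': 0.0, 'opening': 0.0855000011789501}
scene {'fovy': 42.38350266737022, 'cx': 324.0275661080225, 'cy': 237.67034760030046, 'k1': -0.16925220308233288, 'xyz': array([1.2509666 , 0.02843207, 0.80505817]), 'attitude': array([0.57716579, 0.55610675, 1.44419348])}
side {'fovy': 43.36448683081543, 'cx': 321.5998752634276, 'cy': 236.5674429148148, 'k1': -0.02072528643927387, 'xyz': array([ 0.29993285, -0.5577286 ,  0.75895012]), 'attitude': array([ 0.73062688, -0.14891632, -0.33623576])}
wrist {'fovy': 70.73032532541886, 'cx': 314.1422318439214, 'cy': 235.39630413044003, 'k1': -0.0361463452051822, 'xyz': array([ 0.33584733, -0.53183629,  0.37256891]), 'attitude': array([-0.2714252 ,  0.17587634, -1.12216403])}
```

View pics/scene0.png

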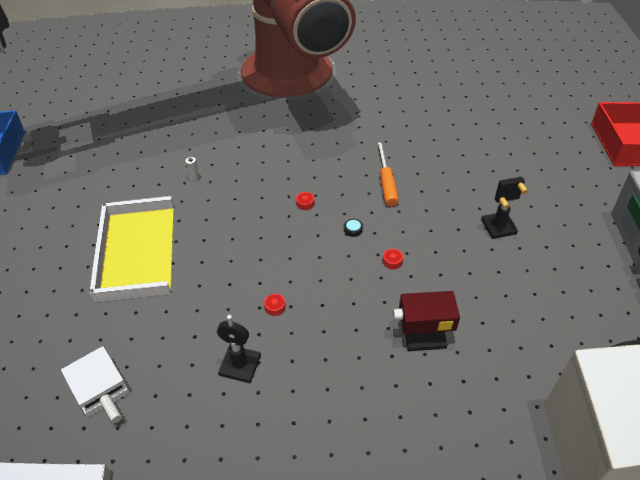

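View pics/side0.png

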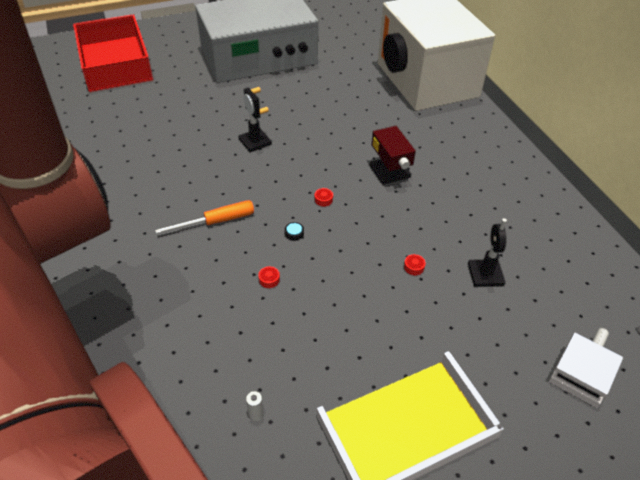

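The scene view shows caps at about (305,200), (393,258) and (274,304), the lens at (354,227), and the yellow floor at x 103–175, y 205–290. The side view shows caps at (269,276), (324,197) and (415,264), and the lens at (294,230).

```bash
cat > h.py <<'E'
import numpy as np, cv2
from scipy.spatial.transform import Rotation as R
from station import ctrl
def cal(d):
    f=240/np.tan(np.radians(d["fovy"]/2)); K=np.array([[f,0,d["cx"]],[0,f,d["cy"]],[0,0,1.]])
    return K,np.array([d["k1"],0,0,0,0.])
def p2w(d,uv,z):
    K,D=cal(d); n=cv2.undistortPoints(np.float64(uv).reshape(-1,1,2),K,D).reshape(-1,2)
    v=R.from_rotvec(d["attitude"]).apply(np.c_[n[:,0],-n[:,1],-np.ones(len(n))])
    return d["xyz"]+v*((z-d["xyz"][2])/v[:,2])[:,None]
def blobs(d,lo,hi,amin=40):
    h=cv2.cvtColor(d["image"],cv2.COLOR_RGB2HSV); h[...,0]=(h[...,0].astype(int)+30)%180
    m=cv2.inRange(h,np.array(lo),np.array(hi))
    n,l,s,c=cv2.connectedComponentsWithStats(m)
    return [(c[i],s[i],l==i) for i in range(1,n) if s[i,4]>amin]
RED=((22,190,110),(36,255,255)); YEL=((54,180,120),(66,255,255)); BLU=((115,60,120),(140,255,255))
def look(n):
    d=ctrl.get_image(n); out={}
    for k,c,z in(("cap",RED,.0095),("lens",BLU,.012)):
        for ce,s,m in blobs(d,*c):
            if 50<s[4]<3000 and s[2]<60: print(n,k,ce.round(1),s[4],p2w(d,[ce],z)[0].round(4))
    return d
E
python3 - <<'E'
from h import *
for n in("scene","side"):
    d=look(n)
    b=max(blobs(d,*YEL),key=lambda b:b[1][4])
    pts=np.argwhere(b[2])[:,::-1]; w=p2w(d,pts,0)[:,:2]
    r=cv2.minAreaRect(np.float32(w*1000)); print(r,cv2.boxPoints(r))
E
```

```text
scene cap [625.1 130.3] 1696 [0.2662 0.7255 0.0095]
scene cap [304.9 200.6] 240 [0.4478 0.0303 0.0095]
scene cap [392.6 258.6] 294 [0.5938 0.1728 0.0095]
scene cap [274.4 304. ] 340 [ 0.6763 -0.0249  0.0095]
scene lens [  8.4 116.7] 64 [ 0.1389 -0.6288  0.012 ]
scene lens [353.1 224.9] 133 [0.5156 0.1128 0.012 ]Traceback (most recent call last):
  File "<stdin>", line 4, in <module>
ValueError: max() iterable argument is empty
```

```bash
sed -i 's/YEL=((54,180,120),(66,255,255))/YEL=((50,150,80),(70,255,255))/' h.py
python3 - <<'E'
from h import *
for n in("scene","side"):
    d=look(n); h=cv2.cvtColor(d["image"],cv2.COLOR_RGB2HSV)
    print(h[250,140],h[420,410])
    b=blobs(d,*YEL)
    if not b: continue
    b=max(b,key=lambda b:b[1][4])
    pts=np.argwhere(b[2])[:,::-1]; w=p2w(d,pts,0)[:,:2]
    r=cv2.minAreaRect(np.float32(w*1000)); print(r,cv2.boxPoints(r))
E
```

```text
scene cap [625.1 130.2] 1689 [0.2659 0.7256 0.0095]
scene cap [304.9 200.6] 243 [0.4479 0.0304 0.0095]
scene cap [392.6 258.6] 296 [0.5938 0.1728 0.0095]
scene cap [274.4 304. ] 338 [ 0.6763 -0.0249  0.0095]
scene lens [  8.4 116.6] 65 [ 0.1386 -0.629   0.012 ]
scene lens [353.1 224.9] 133 [0.5156 0.1128 0.012 ]
[ 29 177 238] [ 10   7 116]
((540.4307861328125, -265.3310852050781), (183.3408660888672, 119.81034088134766), 4.851508617401123) [[ 444.0224  -213.39343]
 [ 454.1552  -332.77454]
 [ 636.8392  -317.26874]
 [ 626.70636 -197.88763]]
side cap [323.4 196.8] 249 [0.59   0.1704 0.0095]
side cap [414.4 264.3] 321 [ 0.6734 -0.0269  0.0095]
side cap [268.7 276.7] 340 [0.4438 0.0284 0.0095]
side lens [293.8 228.4] 155 [0.5144 0.1124 0.012 ]
[150   2 110] [ 30 198 240]
((545.2849731445312, -260.787109375), (183.67572021484375, 113.28352355957031), 4.9244842529296875) [[ 448.92383 -212.23804]
 [ 458.64844 -325.1034 ]
 [ 641.6461  -309.33618]
 [ 631.9215  -196.47083]]
```

```bash
cat >> h.py <<'E'
T0=np.array([.543,-.265]); a=.085; M=np.array([[np.cos(a),-np.sin(a)],[np.sin(a),np.cos(a)]])
w2t=lambda p:(np.asarray(p)[:2]-T0)@M
t2w=lambda p:T0+M@np.asarray(p)
def plan(cap,goal):   # world cap xy, tray goal xy -> start, end tool xy, yaw of tool y
    g=t2w(goal); c=np.array(cap); u=(g-c)/np.linalg.norm(g-c)
    return c-u*.040, g-u*.023, np.arctan2(u[0],-u[1])
def go(p,yaw):
    o=ctrl.get_obs(); r=R.from_rotvec(o["tool_rot"]); y=np.array([np.cos(yaw),np.sin(yaw),0]); z=np.array([0,0,-1.])
    t=R.from_matrix(np.c_[np.cross(y,z),y,z])
    print("t",round(o["t"],2),"pos",o["tool_pos"].round(4),"op",round(o["opening"],4),"offset mm",(r.inv().apply(np.array(p)-o["tool_pos"])*1000).round(1),"rot",(r.inv()*t).as_rotvec().round(3))
CAPS=dict(A=((.446,.0293),(-.052,.02)),B=((.592,.1715),(.0,.02)),C=((.675,-.026),(.052,.02)))
E
python3 - <<'E'
from h import *
d=ctrl.get_image("scene")
for n,uv in dict(iris=(240,365),laser=(426,340),mirror=(500,226),post=(193,178),hndl=(391,200)).items(): 
    w=p2w(d,[uv],0)[0]; print(n,w.round(3),w2t(w).round(3))
for k,(c,g) in CAPS.items():
    s,e,y=plan(c,g); print(k,w2t(c).round(3),s.round(3),e.round(3),y.round(3),np.linalg.norm(e-s))
s,e,y=plan(*CAPS["A"])
go([.45,-.2,.23],y/2-.5); go([*s,.23],y)
E
```

```text
iris [ 0.779 -0.077  0.   ] [0.251 0.167]
laser [0.751 0.206 0.   ] [0.247 0.452]
mirror [0.522 0.378 0.   ] [0.033 0.643]
post [ 0.363 -0.184  0.   ] [-0.172  0.096]
hndl [0.446 0.189 0.   ] [-0.058  0.461]
A [-0.072  0.301] [0.44  0.069] [ 0.486 -0.227] 0.155 0.29915862393904724
B [0.086 0.431] [0.597 0.211] [ 0.544 -0.222] -0.121 0.43664590518850865
C [0.152 0.227] [0.689 0.011] [ 0.601 -0.219] -0.364 0.24674577302237918
t 0.35 pos [ 0.266  -0.5654  0.231 ] op 0.0852 offset mm [ 322.  -252.3    1.1] rot [-0.    -0.    -0.708]
t 0.35 pos [ 0.266  -0.5654  0.231 ] op 0.0852 offset mm [ 427.3 -499.9    1.3] rot [-0.    -0.    -1.286]
```

```bash
python3 -m handwheel '[{"gripper":0.45,"offset":[40,-31,0],"rotation":[0,0,-0.09]},{"gripper":0.45,"offset":[80,-63,0],"rotation":[0,0,-0.18]},{"gripper":0.45,"offset":[120,-95,0],"rotation":[0,0,-0.27]},{"gripper":0.45,"offset":[160,-126,0],"rotation":[0,0,-0.35]},{"gripper":0.45,"offset":[200,-158,0],"rotation":[0,0,-0.44]},{"gripper":0.45,"offset":[240,-189,0],"rotation":[0,0,-0.53]},{"gripper":0.45,"offset":[280,-220,0],"rotation":[0,0,-0.62]},{"gripper":0.45,"offset":[322,-252,0],"rotation":[0,0,-0.71]}]'
python3 - <<'E'
from h import *
s,e,y=plan(*CAPS["A"]); go([*s,.15],y)
E
```

```text
t: 1.35
tool_pos: [0.4507, -0.1989, 0.2316]
tool_rot: [2.634, 1.711, 0.001]
contact_force: [1.4, -0.3, -0.3]
opening: 0.0236
grip_force: 0.0
t 1.35 pos [ 0.4507 -0.1989  0.2316] op 0.0236 offset mm [ 240.2 -118.8   81.4] rot [ 0.001  0.    -0.573]
```

```bash
python3 -m handwheel '[{"gripper":0.45,"offset":[40,-20,0],"rotation":[0,0,-0.1]},{"gripper":0.45,"offset":[80,-40,10],"rotation":[0,0,-0.2]},{"gripper":0.45,"offset":[120,-60,20],"rotation":[0,0,-0.3]},{"gripper":0.45,"offset":[160,-80,35],"rotation":[0,0,-0.4]},{"gripper":0.45,"offset":[200,-100,50],"rotation":[0,0,-0.5]},{"gripper":0.45,"offset":[230,-112,65],"rotation":[0,0,-0.573]},{"gripper":0.45,"offset":[240,-119,81],"rotation":[0,0,-0.573]},{"gripper":0.45,"offset":[240,-119,81],"rotation":[0,0,-0.573]}]'
python3 - <<'E'
from h import *
d=look("wrist"); cv2.imwrite("pics/w1.png",d["image"][:,:,::-1])
look("side")
s,e,y=plan(*CAPS["A"]); go([*s,.004],y)
E
```

```text
t: 2.35
tool_pos: [0.4384, 0.0674, 0.1486]
tool_rot: [-2.045, -2.382, 0.004]
contact_force: [0.9, -0.1, -0.0]
opening: 0.0234
grip_force: 0.0
wrist cap [522.3 124.7] 1429 [0.5906 0.1738 0.0095]
wrist cap [315.6 261.7] 1029 [0.4445 0.0321 0.0095]
wrist cap [534.7 344.9] 1000 [ 0.6728 -0.023   0.0095]
side cap [323.4 196.7] 244 [0.5902 0.1705 0.0095]
side cap [414.4 264.2] 318 [ 0.6735 -0.0268  0.0095]
side cap [268.9 277.2] 318 [0.4438 0.0274 0.0095]
side lens [293.8 228.4] 155 [0.5144 0.1124 0.012 ]
t 2.45 pos [0.4398 0.0665 0.1505] op 0.0234 offset mm [  2.4   0.4 146.5] rot [ 0.     0.001 -0.004]
```

View pics/w1.png

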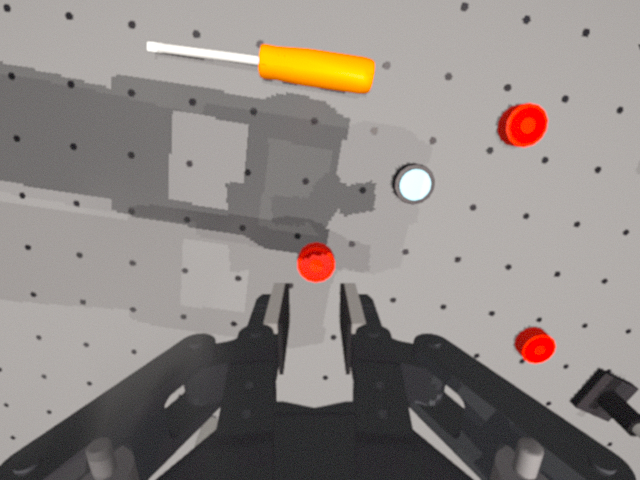

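The wrist view shows cap A centred at (316,262) between the fingers, with the lens at (414,183) well to the side. I'll descend behind the cap.

```bash
python3 -m handwheel '[{"gripper":0.45,"offset":[8,0,30],"rotation":[0,0,0]},{"gripper":0.45,"offset":[8,0,60],"rotation":[0,0,0]},{"gripper":0.45,"offset":[8,0,85],"rotation":[0,0,0]},{"gripper":0.45,"offset":[8,0,105],"rotation":[0,0,0]},{"gripper":0.45,"offset":[8,0,122],"rotation":[0,0,0]},{"gripper":0.45,"offset":[8,0,135],"rotation":[0,0,0]},{"gripper":0.45,"offset":[8,0,143],"rotation":[0,0,0]},{"gripper":0.45,"offset":[8,0,145],"rotation":[0,0,0]}]'
python3 - <<'E'
from h import *
look("side")
s,e,y=plan(*CAPS["A"]); go([*e,.004],y)
E
```

```text
t: 3.45
tool_pos: [0.4385, 0.0749, 0.0052]
tool_rot: [-2.047, -2.383, 0.0]
contact_force: [0.7, 0.5, 0.4]
opening: 0.0234
grip_force: 0.0
side cap [121.5  29.7] 916 [0.3334 0.8883 0.0095]
side cap [323.3 196.8] 247 [0.59   0.1704 0.0095]
side cap [414.4 264.2] 319 [ 0.6735 -0.0269  0.0095]
side cap [269.3 278. ] 280 [0.4439 0.0255 0.0095]
side lens [293.8 228.4] 155 [0.5144 0.1124 0.012 ]
t 3.5 pos [0.4386 0.075  0.0053] op 0.0237 offset mm [-305.5    1.2    1.3] rot [ 0.     0.    -0.003]
```

```bash
python3 -m handwheel '[{"gripper":0.45,"offset":[-6,0,1],"rotation":[0,0,0]},{"gripper":0.45,"offset":[-14,0,1],"rotation":[0,0,0]},{"gripper":0.45,"offset":[-22,0,1],"rotation":[0,0,0]},{"gripper":0.45,"offset":[-32,0,1],"rotation":[0,0,0]},{"gripper":0.45,"offset":[-44,0,1],"rotation":[0,0,0]},{"gripper":0.45,"offset":[-56,0,1],"rotation":[0,0,0]},{"gripper":0.45,"offset":[-66,0,1],"rotation":[0,0,0]},{"gripper":0.45,"offset":[-70,0,1],"rotation":[0,0,0]}]'
python3 - <<'E'
from h import *
d=look("side"); cv2.imwrite("pics/s2.png",d["image"][:,:,::-1]); look("scene")
s,e,y=plan(*CAPS["A"]); go([*e,.004],y)
E
```

```text
t: 4.5
tool_pos: [0.4491, 0.0053, 0.0043]
tool_rot: [-2.047, -2.383, 0.0]
contact_force: [-0.1, 0.3, 0.5]
opening: 0.0233
grip_force: 0.2
side cap [323.4 196.8] 250 [0.59   0.1703 0.0095]
side cap [414.4 264.1] 317 [ 0.6735 -0.0266  0.0095]
side cap [283.2 302.5] 157 [ 0.4498 -0.0273  0.0095]
scene cap [625.1 130.2] 1693 [0.266  0.7256 0.0095]
scene cap [277.3 208.3] 109 [ 0.4647 -0.0199  0.0095]
scene cap [392.5 258.6] 297 [0.5938 0.1727 0.0095]
scene cap [274.3 304. ] 336 [ 0.6762 -0.0249  0.0095]
scene lens [  5.9 123.7] 113 [ 0.1647 -0.6264  0.012 ]
scene lens [353.1 224.9] 133 [0.5156 0.1128 0.012 ]
t 4.6 pos [0.449  0.0056 0.0042] op 0.0235 offset mm [-235.2    1.5    0.3] rot [-0.     0.    -0.003]
```

View pics/s2.png

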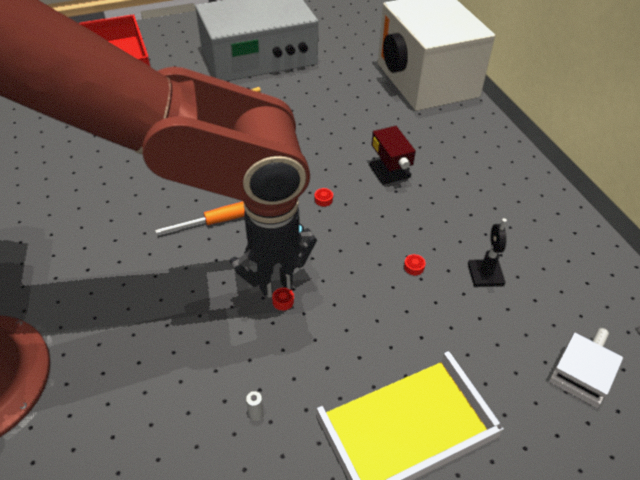

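The side view shows the cap nested at (283,299) against both fingertips, tracking straight. I'll keep pushing.

```bash
python3 -m handwheel '[{"gripper":0.45,"offset":[-8,0,0],"rotation":[0,0,0]},{"gripper":0.45,"offset":[-22,0,0],"rotation":[0,0,0]},{"gripper":0.45,"offset":[-38,0,0],"rotation":[0,0,0]},{"gripper":0.45,"offset":[-54,0,0],"rotation":[0,0,0]},{"gripper":0.45,"offset":[-70,0,0],"rotation":[0,0,0]},{"gripper":0.45,"offset":[-86,0,0],"rotation":[0,0,0]},{"gripper":0.45,"offset":[-102,0,0],"rotation":[0,0,0]},{"gripper":0.45,"offset":[-118,0,0],"rotation":[0,0,0]}]'
python3 -m handwheel '[{"gripper":0.45,"offset":[-16,1,0],"rotation":[0,0,0]},{"gripper":0.45,"offset":[-32,1,0],"rotation":[0,0,0]},{"gripper":0.45,"offset":[-48,1,0],"rotation":[0,0,0]},{"gripper":0.45,"offset":[-64,1,0],"rotation":[0,0,0]},{"gripper":0.45,"offset":[-80,1,0],"rotation":[0,0,0]},{"gripper":0.45,"offset":[-96,1,0],"rotation":[0,0,0]},{"gripper":0.45,"offset":[-109,1,0],"rotation":[0,0,0]},{"gripper":0.45,"offset":[-117,1,0],"rotation":[0,0,0]}]'
python3 - <<'E'
from h import *
d=look("side"); cv2.imwrite("pics/s3.png",d["image"][:,:,::-1]); look("scene")
s,e,y=plan(*CAPS["A"]); go([*e,.004],y)
E
```

```text
t: 5.6
tool_pos: [0.467, -0.1118, 0.0043]
tool_rot: [-2.046, -2.384, 0.0]
contact_force: [-0.7, 0.2, -0.1]
opening: 0.0235
grip_force: 0.1
t: 6.6
tool_pos: [0.4857, -0.227, 0.0043]
tool_rot: [-2.047, -2.383, -0.0]
contact_force: [0.1, 1.1, 0.2]
opening: 0.0234
grip_force: 0.2
side cap [125.2  35.3] 1216 [0.338  0.8583 0.0095]
side cap [418.6 265.9] 145 [ 0.6784 -0.0324  0.0095]
side cap [365.3 426.1] 365 [ 0.4886 -0.2541  0.0095]
scene cap [625.2 130.2] 1687 [0.2658 0.7259 0.0095]
scene cap [146.3 226.5] 151 [ 0.4961 -0.2542  0.0095]
scene cap [392.6 258.5] 293 [0.5937 0.1729 0.0095]
scene cap [274.4 303.9] 337 [ 0.6762 -0.0248  0.0095]
scene lens [  5.9 123.7] 113 [ 0.1647 -0.6264  0.012 ]
scene lens [353.1 224.9] 133 [0.5156 0.1128 0.012 ]
t 6.7 pos [ 0.4858 -0.2269  0.0044] op 0.0233 offset mm [0.2 0.2 0.4] rot [ 0.     0.    -0.003]
```

View pics/s3.png

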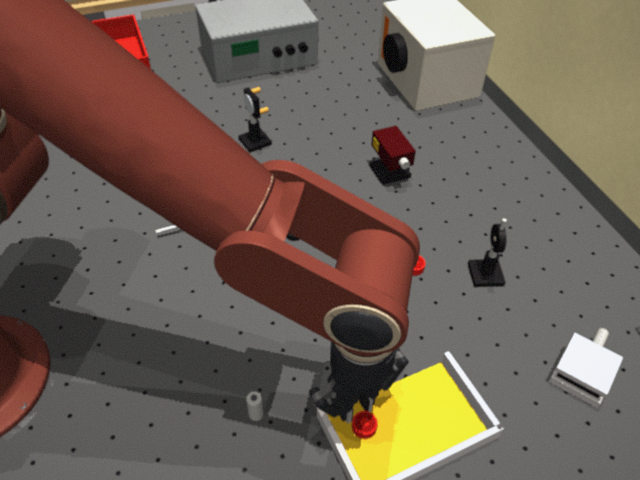

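Cap A lies in the tray at (365,426). Next I'll back off, rise and go to B.

```bash
python3 -m handwheel '[{"gripper":0.45,"offset":[8,0,0],"rotation":[0,0,0]},{"gripper":0.45,"offset":[20,0,0],"rotation":[0,0,0]},{"gripper":0.45,"offset":[30,0,-25],"rotation":[0,0,0]},{"gripper":0.45,"offset":[35,0,-70],"rotation":[0,0,0]},{"gripper":0.45,"offset":[40,0,-115],"rotation":[0,0,0]},{"gripper":0.45,"offset":[60,0,-155],"rotation":[0,0,0]},{"gripper":0.45,"offset":[95,0,-180],"rotation":[0,0,0]},{"gripper":0.45,"offset":[140,0,-190],"rotation":[0,0,0]}]'
python3 - <<'E'
from h import *
s,e,y=plan(*CAPS["B"]); go([*s,.19],y)
E
```

```text
t: 7.7
tool_pos: [0.4647, -0.0864, 0.1965]
tool_rot: [2.045, 2.381, 0.002]
contact_force: [1.0, 1.1, 0.0]
opening: 0.0229
grip_force: 0.0
t 7.7 pos [ 0.4647 -0.0864  0.1965] op 0.0229 offset mm [274.2 175.6   6.7] rot [0.003 0.001 0.273]
```

```bash
python3 -m handwheel '[{"gripper":0.45,"offset":[40,25,0],"rotation":[0,0,0.04]},{"gripper":0.45,"offset":[85,53,0],"rotation":[0,0,0.08]},{"gripper":0.45,"offset":[130,82,0],"rotation":[0,0,0.13]},{"gripper":0.45,"offset":[175,110,0],"rotation":[0,0,0.18]},{"gripper":0.45,"offset":[220,140,0],"rotation":[0,0,0.23]},{"gripper":0.45,"offset":[260,165,0],"rotation":[0,0,0.273]},{"gripper":0.45,"offset":[280,177,0],"rotation":[0,0,0.273]},{"gripper":0.45,"offset":[280,177,0],"rotation":[0,0,0.273]}]'
python3 - <<'E'
from h import *
d=look("side"); d=look("wrist"); cv2.imwrite("pics/w4.png",d["image"][:,:,::-1])
s,e,y=plan(*CAPS["B"]); go([*s,.004],y)
E
```

```text
t: 8.7
tool_pos: [0.596, 0.218, 0.1938]
tool_rot: [-2.348, -2.087, 0.001]
contact_force: [-0.9, -0.3, 0.1]
opening: 0.0229
grip_force: 0.0
side cap [323.3 196.5] 258 [0.5902 0.171  0.0095]
side cap [414.3 264.2] 321 [ 0.6734 -0.0268  0.0095]
side cap [364.5 424.8] 491 [ 0.4883 -0.2521  0.0095]
side lens [293.8 228.4] 155 [0.5144 0.1124 0.012 ]
wrist cap [516.1 193. ] 68 [0.7954 0.2114 0.0095]
wrist cap [506.1 246.3] 633 [0.7881 0.1561 0.0095]
wrist cap [315.1 251. ] 740 [0.5913 0.1747 0.0095]
wrist lens [247.2 310.5] 85 [0.5101 0.116  0.012 ]
t 8.8 pos [0.596  0.216  0.1939] op 0.0237 offset mm [ -4.6   1.6 189.9] rot [-0.001  0.001  0.001]
```

View pics/w4.png

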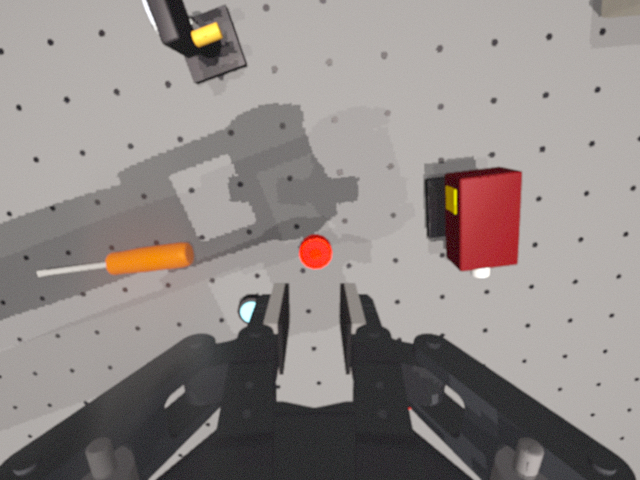

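Cap B is centred ahead of the fingers at (315,251). The lens at (248,310) and the laser at x > 425 are both clear, so I'll descend.

```bash
python3 -m handwheel '[{"gripper":0.45,"offset":[4,0,35],"rotation":[0,0,0]},{"gripper":0.45,"offset":[4,0,75],"rotation":[0,0,0]},{"gripper":0.45,"offset":[4,0,110],"rotation":[0,0,0]},{"gripper":0.45,"offset":[4,0,140],"rotation":[0,0,0]},{"gripper":0.45,"offset":[4,0,162],"rotation":[0,0,0]},{"gripper":0.45,"offset":[4,0,178],"rotation":[0,0,0]},{"gripper":0.45,"offset":[4,0,187],"rotation":[0,0,0]},{"gripper":0.45,"offset":[4,0,189],"rotation":[0,0,0]}]'
python3 - <<'E'
from h import *
look("side")
s,e,y=plan(*CAPS["B"]); go([*e,.004],y)
E
```

```text
t: 9.8
tool_pos: [0.5976, 0.2198, 0.0053]
tool_rot: [2.352, 2.083, 0.0]
contact_force: [-0.7, -0.5, 0.2]
opening: 0.0231
grip_force: 0.0
side cap [324.1 198. ] 208 [0.5902 0.1671 0.0095]
side cap [414.3 264.2] 321 [ 0.6734 -0.0268  0.0095]
side cap [364.5 424.8] 491 [ 0.4883 -0.2522  0.0095]
side lens [293.8 228.3] 148 [0.5145 0.1126 0.012 ]
t 9.85 pos [0.5978 0.2199 0.0055] op 0.0234 offset mm [-4.454e+02  1.000e-01  1.400e+00] rot [ 0.001 -0.     0.   ]
```

```bash
python3 -m handwheel '[{"gripper":0.45,"offset":[-6,0,1],"rotation":[0,0,0]},{"gripper":0.45,"offset":[-14,0,1],"rotation":[0,0,0]},{"gripper":0.45,"offset":[-22,0,1],"rotation":[0,0,0]},{"gripper":0.45,"offset":[-32,0,1],"rotation":[0,0,0]},{"gripper":0.45,"offset":[-44,0,1],"rotation":[0,0,0]},{"gripper":0.45,"offset":[-58,0,1],"rotation":[0,0,0]},{"gripper":0.45,"offset":[-72,0,1],"rotation":[0,0,0]},{"gripper":0.45,"offset":[-85,0,1],"rotation":[0,0,0]}]'
python3 -m handwheel '[{"gripper":0.45,"offset":[-15,0,0],"rotation":[0,0,0]},{"gripper":0.45,"offset":[-31,0,0],"rotation":[0,0,0]},{"gripper":0.45,"offset":[-47,0,0],"rotation":[0,0,0]},{"gripper":0.45,"offset":[-63,0,0],"rotation":[0,0,0]},{"gripper":0.45,"offset":[-79,0,0],"rotation":[0,0,0]},{"gripper":0.45,"offset":[-95,0,0],"rotation":[0,0,0]},{"gripper":0.45,"offset":[-110,0,0],"rotation":[0,0,0]},{"gripper":0.45,"offset":[-120,0,0],"rotation":[0,0,0]}]'
python3 - <<'E'
from h import *
look("side"); look("scene")
s,e,y=plan(*CAPS["B"]); go([*e,.004],y)
E
```

```text
t: 10.85
tool_pos: [0.587, 0.1343, 0.0043]
tool_rot: [2.352, 2.083, -0.0]
contact_force: [0.6, 1.3, -0.4]
opening: 0.0233
grip_force: 0.3
t: 11.85
tool_pos: [0.5725, 0.0153, 0.0043]
tool_rot: [-2.352, -2.082, 0.0]
contact_force: [-0.7, -0.2, 0.9]
opening: 0.0234
grip_force: 0.2
side cap [101.4  74.9] 1009 [0.2638 0.7015 0.0095]
side cap [414.4 264.2] 319 [ 0.6735 -0.0268  0.0095]
side cap [349.8 278. ] 140 [ 0.5639 -0.0176  0.0095]
side cap [364.5 424.8] 492 [ 0.4883 -0.2521  0.0095]
side lens [293.8 228.4] 155 [0.5144 0.1124 0.012 ]
scene cap [625.1 130.2] 1696 [0.2661 0.7256 0.0095]
scene cap [148.8 224.7] 246 [ 0.492  -0.2503  0.0095]
scene cap [281.1 257.6] 99 [ 0.5813 -0.0137  0.0095]
scene cap [274.4 304. ] 337 [ 0.6763 -0.0249  0.0095]
scene lens [  5.9 123.7] 113 [ 0.1647 -0.6264  0.012 ]
scene lens [353.1 224.9] 133 [0.5156 0.1128 0.012 ]
t 11.95 pos [0.5726 0.0153 0.0042] op 0.0236 offset mm [-239.2    0.7    0.3] rot [-0.     0.    -0.001]
```

The lens hasn't moved and cap B is still nested.

```bash
python3 -m handwheel '[{"gripper":0.45,"offset":[-8,0,0],"rotation":[0,0,0]},{"gripper":0.45,"offset":[-22,0,0],"rotation":[0,0,0]},{"gripper":0.45,"offset":[-38,0,0],"rotation":[0,0,0]},{"gripper":0.45,"offset":[-54,0,0],"rotation":[0,0,0]},{"gripper":0.45,"offset":[-70,0,0],"rotation":[0,0,0]},{"gripper":0.45,"offset":[-86,0,0],"rotation":[0,0,0]},{"gripper":0.45,"offset":[-102,0,0],"rotation":[0,0,0]},{"gripper":0.45,"offset":[-118,0,0],"rotation":[0,0,0]}]'
python3 -m handwheel '[{"gripper":0.45,"offset":[-16,0,0],"rotation":[0,0,0]},{"gripper":0.45,"offset":[-32,0,0],"rotation":[0,0,0]},{"gripper":0.45,"offset":[-48,0,0],"rotation":[0,0,0]},{"gripper":0.45,"offset":[-64,0,0],"rotation":[0,0,0]},{"gripper":0.45,"offset":[-80,0,0],"rotation":[0,0,0]},{"gripper":0.45,"offset":[-98,0,0],"rotation":[0,0,0]},{"gripper":0.45,"offset":[-112,0,0],"rotation":[0,0,0]},{"gripper":0.45,"offset":[-120,0,0],"rotation":[0,0,0]}]'
python3 -m handwheel '[{"gripper":0.45,"offset":[8,0,0],"rotation":[0,0,0]},{"gripper":0.45,"offset":[20,0,0],"rotation":[0,0,0]},{"gripper":0.45,"offset":[30,0,-25],"rotation":[0,0,0]},{"gripper":0.45,"offset":[35,0,-70],"rotation":[0,0,0]},{"gripper":0.45,"offset":[40,0,-115],"rotation":[0,0,0]},{"gripper":0.45,"offset":[60,0,-155],"rotation":[0,0,0]},{"gripper":0.45,"offset":[95,0,-180],"rotation":[0,0,0]},{"gripper":0.45,"offset":[140,0,-190],"rotation":[0,0,0]}]'
python3 - <<'E'
from h import *
look("side"); look("scene")
s,e,y=plan(*CAPS["C"]); go([*s,.19],y)
E
```

```text
t: 12.95
tool_pos: [0.5583, -0.102, 0.0043]
tool_rot: [2.352, 2.083, 0.0]
contact_force: [-0.1, 0.3, -0.1]
opening: 0.0234
grip_force: 0.1
t: 13.95
tool_pos: [0.5439, -0.221, 0.0043]
tool_rot: [2.352, 2.082, 0.0]
contact_force: [-0.6, 0.7, -0.1]
opening: 0.0237
grip_force: 0.1
t: 14.95
tool_pos: [0.5618, -0.0793, 0.1969]
tool_rot: [2.349, 2.081, 0.004]
contact_force: [0.2, 0.4, -0.4]
opening: 0.0233
grip_force: 0.0
side cap [414.3 264.2] 320 [ 0.6733 -0.0268  0.0095]
side cap [397.9 408.2] 465 [ 0.5397 -0.2459  0.0095]
side cap [364.5 424.8] 493 [ 0.4883 -0.2522  0.0095]
side lens [293.8 228.4] 155 [0.5144 0.1124 0.012 ]
scene cap [625.1 130.2] 1696 [0.266  0.7256 0.0095]
scene cap [148.8 224.7] 245 [ 0.492  -0.2504  0.0095]
scene cap [148.  246.3] 265 [ 0.5435 -0.2446  0.0095]
scene cap [274.4 304. ] 339 [ 0.6764 -0.0248  0.0095]
scene lens [  5.9 123.7] 113 [ 0.1647 -0.6264  0.012 ]
scene lens [353.1 224.9] 133 [0.5156 0.1128 0.012 ]
t 15.05 pos [ 0.5618 -0.0766  0.1963] op 0.0232 offset mm [102.  116.5   6.8] rot [ 0.003 -0.001  0.249]
```

```bash
sed -i 's/(.052,.02)))/(.046,.022)))/' h.py; python3 - <<'E'
from h import *
s,e,y=plan(*CAPS["C"]); go([*s,.19],y)
E
```

```text
t 15.05 pos [ 0.5618 -0.0766  0.1963] op 0.0232 offset mm [101.7 117.6   6.8] rot [ 0.003 -0.002  0.276]
```

```bash
python3 -m handwheel '[{"gripper":0.45,"offset":[20,10,0],"rotation":[0,0,0.04]},{"gripper":0.45,"offset":[40,30,0],"rotation":[0,0,0.09]},{"gripper":0.45,"offset":[60,55,0],"rotation":[0,0,0.14]},{"gripper":0.45,"offset":[80,80,0],"rotation":[0,0,0.19]},{"gripper":0.45,"offset":[95,100,0],"rotation":[0,0,0.24]},{"gripper":0.45,"offset":[104,118,0],"rotation":[0,0,0.276]},{"gripper":0.45,"offset":[104,118,0],"rotation":[0,0,0.276]},{"gripper":0.45,"offset":[104,118,0],"rotation":[0,0,0.276]}]'
python3 - <<'E'
from h import *
d=look("wrist"); cv2.imwrite("pics/w5.png",d["image"][:,:,::-1])
s,e,y=plan(*CAPS["C"]); go([*s,.004],y)
E
```

```text
t: 16.05
tool_pos: [0.6897, 0.0082, 0.1936]
tool_rot: [-2.615, -1.74, 0.002]
contact_force: [-0.8, -1.1, 0.2]
opening: 0.0237
grip_force: 0.0
wrist cap [313.3 244.1] 809 [ 0.6747 -0.0234  0.0095]
wrist lens [109.3 183.5] 388 [0.516  0.1114 0.012 ]
t 16.1 pos [0.6897 0.0079 0.1939] op 0.024 offset mm [  3.1  -0.5 189.9] rot [-0.001  0.001 -0.005]
```

View pics/w5.png

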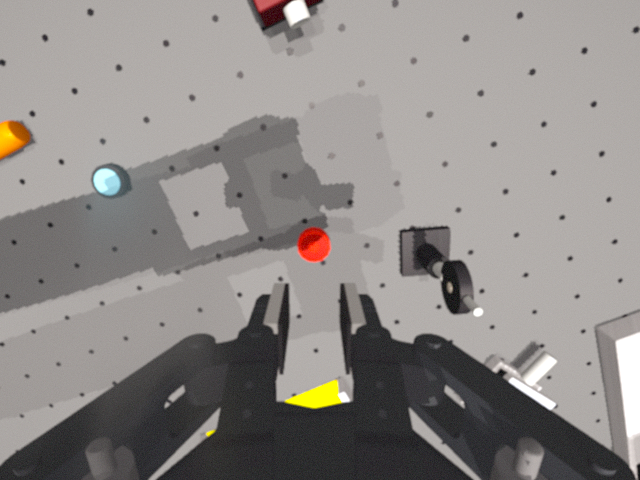

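Cap C is centred at (313,244). The iris base's left edge, at column 400, is about 86 mm to the side, so it's clear. I'll descend and push.

```bash
python3 -m handwheel '[{"gripper":0.45,"offset":[10,0,35],"rotation":[0,0,0]},{"gripper":0.45,"offset":[10,0,75],"rotation":[0,0,0]},{"gripper":0.45,"offset":[10,0,110],"rotation":[0,0,0]},{"gripper":0.45,"offset":[10,0,140],"rotation":[0,0,0]},{"gripper":0.45,"offset":[10,0,162],"rotation":[0,0,0]},{"gripper":0.45,"offset":[10,0,178],"rotation":[0,0,0]},{"gripper":0.45,"offset":[10,0,187],"rotation":[0,0,0]},{"gripper":0.45,"offset":[10,0,189],"rotation":[0,0,0]}]'
python3 -m handwheel '[{"gripper":0.45,"offset":[-6,0,1],"rotation":[0,0,0]},{"gripper":0.45,"offset":[-14,0,1],"rotation":[0,0,0]},{"gripper":0.45,"offset":[-22,0,1],"rotation":[0,0,0]},{"gripper":0.45,"offset":[-32,0,1],"rotation":[0,0,0]},{"gripper":0.45,"offset":[-44,0,1],"rotation":[0,0,0]},{"gripper":0.45,"offset":[-58,0,1],"rotation":[0,0,0]},{"gripper":0.45,"offset":[-72,0,1],"rotation":[0,0,0]},{"gripper":0.45,"offset":[-80,0,1],"rotation":[0,0,0]}]'
python3 - <<'E'
from h import *
look("side"); look("scene")
s,e,y=plan(*CAPS["C"]); go([*e,.004],y)
E
```

```text
t: 17.1
tool_pos: [0.6946, 0.0172, 0.0053]
tool_rot: [2.616, 1.74, 0.0]
contact_force: [0.3, 0.3, 0.1]
opening: 0.0233
grip_force: 0.0
t: 18.1
tool_pos: [0.6631, -0.0576, 0.0043]
tool_rot: [-2.617, -1.739, 0.0]
contact_force: [0.3, 0.7, 0.2]
opening: 0.0235
grip_force: 0.3
side cap [417.2 296.9] 145 [ 0.648  -0.0876  0.0095]
side cap [398.  408.2] 462 [ 0.5398 -0.246   0.0095]
side cap [364.5 424.8] 492 [ 0.4883 -0.2521  0.0095]
side lens [293.8 228.4] 155 [0.5144 0.1124 0.012 ]
scene cap [625.1 130.2] 1691 [0.2661 0.7256 0.0095]
scene cap [148.8 224.8] 247 [ 0.492  -0.2503  0.0095]
scene cap [148.  246.3] 264 [ 0.5434 -0.2446  0.0095]
scene lens [  5.9 123.7] 113 [ 0.1647 -0.6264  0.012 ]
scene lens [353.1 224.9] 133 [0.5156 0.1128 0.012 ]
t 18.2 pos [ 0.6631 -0.0576  0.0042] op 0.0236 offset mm [-1.739e+02  1.000e-01  3.000e-01] rot [-0.     0.    -0.007]
```

```bash
python3 - <<'E'
from h import *
o=ctrl.get_obs(); print(w2t(o["tool_pos"]))
y=plan(*CAPS["C"])[2]+.007
for p,yy in(((.060,.095),y),((.049,.093),.085),((.047,.043),.085)): go([*t2w(p),.004],yy)
E
```

```text
[0.13723347 0.19649783]
t 18.2 pos [ 0.6631 -0.0576  0.0042] op 0.0236 offset mm [-125.8  -21.2    0.3] rot [-0.     0.    -0.014]
t 18.2 pos [ 0.6631 -0.0576  0.0042] op 0.0236 offset mm [-132.6  -30.1    0.3] rot [-0.     0.    -0.483]
t 18.2 pos [ 0.6631 -0.0576  0.0042] op 0.0236 offset mm [-177.8   -8.6    0.3] rot [-0.     0.    -0.483]
```

```bash
python3 -m handwheel '[{"gripper":0.45,"offset":[-8,-1,0],"rotation":[0,0,0]},{"gripper":0.45,"offset":[-24,-4,0],"rotation":[0,0,0]},{"gripper":0.45,"offset":[-42,-7,0],"rotation":[0,0,0]},{"gripper":0.45,"offset":[-60,-10,0],"rotation":[0,0,0]},{"gripper":0.45,"offset":[-78,-13,0],"rotation":[0,0,0]},{"gripper":0.45,"offset":[-96,-16,0],"rotation":[0,0,0]},{"gripper":0.45,"offset":[-113,-19,0],"rotation":[0,0,0]},{"gripper":0.45,"offset":[-122,-21,0],"rotation":[0,0,0]}]'
python3 -m handwheel '[{"gripper":0.45,"offset":[-2,-2,0],"rotation":[0,0,-0.07]},{"gripper":0.45,"offset":[-4,-4,0],"rotation":[0,0,-0.15]},{"gripper":0.45,"offset":[-6,-5,0],"rotation":[0,0,-0.23]},{"gripper":0.45,"offset":[-8,-7,0],"rotation":[0,0,-0.31]},{"gripper":0.45,"offset":[-10,-8,0],"rotation":[0,0,-0.39]},{"gripper":0.45,"offset":[-11,-9,0],"rotation":[0,0,-0.48]},{"gripper":0.45,"offset":[-11,-9,0],"rotation":[0,0,-0.48]},{"gripper":0.45,"offset":[-11,-9,0],"rotation":[0,0,-0.48]}]'
python3 - <<'E'
from h import *
d=look("side"); cv2.imwrite("pics/s6.png",d["image"][:,:,::-1])
go([*t2w((.047,.043)),.004],.085)
E
```

```text
t: 19.2
tool_pos: [0.5963, -0.162, 0.0043]
tool_rot: [-2.617, -1.738, -0.0]
contact_force: [0.3, 0.3, -0.4]
opening: 0.0237
grip_force: 0.1
t: 20.2
tool_pos: [0.5844, -0.1676, 0.0043]
tool_rot: [-2.129, -2.31, -0.0]
contact_force: [0.1, 1.2, 0.2]
opening: 0.0236
grip_force: 0.0
side cap [411.7 367. ] 275 [ 0.5851 -0.1957  0.0095]
side cap [397.9 408.2] 470 [ 0.5397 -0.2459  0.0095]
side cap [364.5 424.8] 495 [ 0.4882 -0.2521  0.0095]
side lens [293.8 228.4] 155 [0.5144 0.1124 0.012 ]
t 20.25 pos [ 0.5844 -0.1676  0.0043] op 0.0236 offset mm [-50.5  -2.4   0.3] rot [-0.    -0.    -0.003]
```

View pics/s6.png

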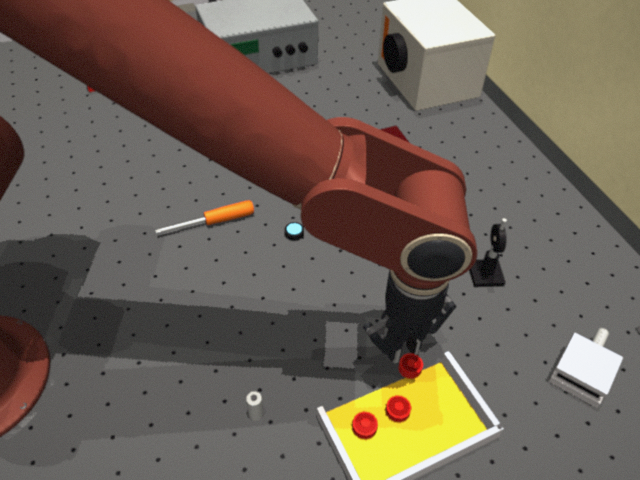

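Cap C is at the mouth at (411,367), nested between the fingertips. Now the final push, then a retreat.

```bash
python3 -m handwheel '[{"gripper":0.45,"offset":[-6,1,0],"rotation":[0,0,0]},{"gripper":0.45,"offset":[-14,2,0],"rotation":[0,0,0]},{"gripper":0.45,"offset":[-22,3,0],"rotation":[0,0,0]},{"gripper":0.45,"offset":[-30,4,0],"rotation":[0,0,0]},{"gripper":0.45,"offset":[-38,5,0],"rotation":[0,0,0]},{"gripper":0.45,"offset":[-46,6,0],"rotation":[0,0,0]},{"gripper":0.45,"offset":[-51,6,0],"rotation":[0,0,0]},{"gripper":0.45,"offset":[-52,6,0],"rotation":[0,0,0]}]'
python3 -m handwheel '[{"gripper":0.45,"offset":[8,0,0],"rotation":[0,0,0]},{"gripper":0.45,"offset":[20,0,0],"rotation":[0,0,0]},{"gripper":0.45,"offset":[30,0,-25],"rotation":[0,0,0]},{"gripper":0.45,"offset":[35,0,-70],"rotation":[0,0,0]},{"gripper":0.45,"offset":[40,0,-115],"rotation":[0,0,0]},{"gripper":0.45,"offset":[60,0,-155],"rotation":[0,0,0]},{"gripper":0.45,"offset":[95,0,-180],"rotation":[0,0,0]},{"gripper":0.45,"offset":[100,0,-190],"rotation":[0,0,0]}]'
python3 - <<'E'
from h import *
look("side"); d=look("scene"); cv2.imwrite("pics/s7.png",d["image"][:,:,::-1])
for p in ((.5397,-.2459),(.4883,-.252)): print(w2t(p))
E
```

```text
t: 21.25
tool_pos: [0.5948, -0.2193, 0.0043]
tool_rot: [2.128, 2.311, 0.0]
contact_force: [-0.4, 0.5, -0.4]
opening: 0.0234
grip_force: 0.1
t: 22.25
tool_pos: [0.5869, -0.1171, 0.1966]
tool_rot: [2.122, 2.313, 0.002]
contact_force: [-0.0, -0.9, -0.4]
opening: 0.0233
grip_force: 0.0
side cap [433.9 393.7] 447 [ 0.5952 -0.2436  0.0095]
side cap [397.9 408.3] 471 [ 0.5396 -0.246   0.0095]
side cap [364.5 424.8] 494 [ 0.4882 -0.2521  0.0095]
side lens [293.8 228.3] 156 [0.5144 0.1126 0.012 ]
scene cap [625.1 130.3] 1695 [0.2663 0.7254 0.0095]
scene cap [148.8 224.7] 246 [ 0.492  -0.2504  0.0095]
scene cap [148.  246.3] 263 [ 0.5435 -0.2446  0.0095]
scene cap [145.  271.1] 294 [ 0.5985 -0.2421  0.0095]
scene lens [  5.9 123.7] 114 [ 0.1648 -0.6264  0.012 ]
scene lens [353.  224.8] 135 [0.5154 0.1126 0.012 ]
[-0.00166654  0.01931121]
[-0.05339885  0.01759697]
```

View pics/s7.png

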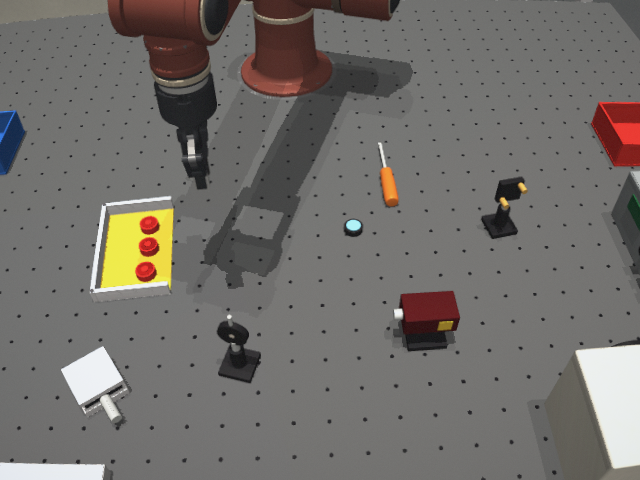

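All three caps lie flat inside the tray, at (149,225), (148,246) and (145,271), with the bystanders where they were and the arm clear. I'll hand it in.

```bash
python3 -c "
from station import ctrl
print(ctrl.finish_job())"
```

```text
the job is handed in; nothing more can be done
None
```

The job is handed in, with no verdict returned: all three caps were flat in the tray about 25 mm inside the limit, the lens had not moved, and no other bystander looked moved, though the gripper hid the spare post in the last picture.

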